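# Make up two specimen kits at the dissection board

## Robot

A 6-joint arm with a two-finger parallel gripper is mounted at the origin on the work surface. World frame = base frame: x ahead of the robot, y to its left, z up, the work surface at z = 0. Lengths are in mm, angles in rad, forces in N, time in s.
With the tool pointing down it reaches from about 275 to 750 mm from the base axis. Payload 10.2 kg.
Tool frame: the origin (TCP) lies at the very end of the fingers, on their centre line; the grasp point (between the pads) lies 19 mm behind it; z points along the fingers, y is the line along which they close (so a half turn about z gives the same grasp; the last joint's range is limited). The gripper opens to 85 mm and grips with 20 to 120 N. Pads are 22 mm wide; open, the fingers measure 114 mm over their backs; the gripper's body (76 mm by 85 mm) begins 54 mm behind the grasp point. The pads swing forward as they close: fully open they stand 13 mm farther back than shut.
Start: joints at [-0.223, 0.313, 1.498, -0, 1.331, -0.223], TCP at [525.006, -0.013, 231.294] pointing down, gripper open.
Joint ranges: [-2.94, 2.94], [-0.97, 2.17], [0.19, 2.56], [-1.23, 4.37], [0.02, 3.11], [-2.88, 2.88]. Speed limits (rad/s): [2.39, 2.39, 3.01, 3.14, 3.14, 3.14].

## Interface

Orientations are given as a unit quaternion [w, x, y, z].
In Python, from rig import * gives the robot as it stands. The module is installed in compiled form; this text tells all that it offers.
- The arm moves only by the shell command python3 -m crank 'ROWS' [FORCE]. ROWS is JSON, a list that holds one entry, the list of rows, each a list of 7 numbers: the shift along the tool's x, y, z in units of 25 mm (1.0 is 25 mm), then the turn, a rotation vector about the tool's x, y, z in units of 8 degrees (1.0 is 8 degrees), then the finger opening in mm, from 0 to 85.4. A call has exactly 8 rows; each row shifts and turns the commanded pose from where the row before left it, along the tool's axes as they then stand; what a row does not reach is not made up. A row lasts 1/10 s, in which the tool goes at most 50 mm and 8.59 degrees, less where a joint would pass 70% of its speed; a pose out of reach is approached as far as the arm can. A call is refused whole if a number of a shift passes 1 or a number of a turn 1, either way. A call with a gripper value outside its range is refused whole. The fingers move at their own pace and stop on an object; FORCE is the grip in N (left out, the last holds). Time passes only in rows, so rows that do not move let the fingers close, or fill a call up. It gives the time, the measured TCP pose, the force, the opening and the grip force at its end, in the units of the state.
- sense(): the state, without advancing time (a new reading comes with each control period).
- capture(name): name is "scene" or "side" or "wrist"; returns the picture (384x512x3 uint8, blue, green, red); there is no depth.
- camera_model(name): a dict with "fx", "fy", "cx", "cy" (pixels), "k1" (the pictures are not rectified: a ray, as slopes to the right and down, at radius r is drawn at 1 + k1 r^2 times it, then the intrinsics apply), "world_from_camera" (4x4, takes a point from camera to world coordinates); the wrist camera has in their place "T_tool_cam" (4x4, takes a point from camera to tool coordinates, whose origin is the TCP and whose axes are the flange's). Camera axes: x right, y up, looking along -z (the intrinsics and any distortion apply to the point x, -y, -z); pixel columns grow to the right and rows downward; lengths in mm; the calibration is good to about 2 mm. A picture is of the moment at which its call begins: read the wrist's pose just before it. camera_model takes no time and is no camera call.
- finish_job(): hands the job in; it is judged then, once.
The state is a dict: "time_s": time; "joints": joint angles; "dq": joint speeds; "tau": joint torques, N m; "eef_pos": TCP position; "ee_rot": TCP orientation; "force": force on the tool from outside, world axes, zero at the start; "wrist_torque": the same for the moment, N m; "grip_width": opening from 0.0 (shut) to 1.0 (fully open); "grip_force": force on a finger pad.
Only numpy, scipy, OpenCV 4.12 (cv2) and the standard library are available. Lean on these libraries where they do the work, as an engineer would, in place of code of your own. Each camera call takes 0.05 s, during which the arm holds its last target. There are 200 camera calls.

## Task

Make up the two case kits from the stock in the middle of the board: the red-lidded pot, the green cassette and the black ink bottle go into the blue tray; the blue-lidded pot and the yellow cassette go into the grey tray. Put each thing inside the outline printed for it (large circle for a pot, rectangle for a cassette lying flat and lengthwise with the rectangle, small circle for the ink bottle), and set pots and bottle down upright without tipping or dropping them. Leave the pink cassette, the forceps and the soap bottle where they are.

Things in the scene. Friction and masses are not known exactly. Their poses are not given: they have to be found in the camera images.
- blue_tray: fixed blue tray, 250 (x) x 130 (y) mm, walls 4 mm thick and 12 mm high, floor 4 mm above the board. Origin: centre of its underside; x along its length, within 25 degrees of world +x. White outlines on its floor, all at y = 0: x = +75 mm circle of 60 mm diameter (pot), x = 0 rectangle 56 (x) x 44 mm (cassette), x = -75 mm circle of 42 mm (ink bottle)
- grey_tray: fixed grey tray, 250 (x) x 130 (y) mm, walls 4 mm thick and 12 mm high, floor 4 mm above the board. Origin: centre of its underside; x along its length, within 25 degrees of world +x. Black outlines on its floor, all at y = 0: x = +55 mm rectangle 56 (x) x 44 mm (cassette), x = -55 mm circle of 60 mm diameter (pot)
- red_pot: upright closed specimen pot, a cylinder 42 mm in diameter and 56 mm high, off-white with a red lid (the top 14 mm); 0.05 to 0.1 kg. Origin: centre of its underside; z up
- blue_pot: upright closed specimen pot, a cylinder 42 mm in diameter and 56 mm high, off-white with a blue lid (the top 14 mm); 0.05 to 0.1 kg. Origin: centre of its underside; z up
- green_cassette: green plastic tissue cassette lying flat on the board, 41 (its x) x 28 (its y) x 8 (z) mm, grid of dark square dents on top and a white strip across one end (-x); 8 to 17 g. Origin: centre of its underside; any yaw
- yellow_cassette: yellow plastic tissue cassette lying flat on the board, 41 (its x) x 28 (its y) x 8 (z) mm, grid of dark square dents on top and a white strip across one end (-x); 8 to 17 g. Origin: centre of its underside; any yaw
- ink_bottle: small upright black ink bottle, a cylinder 26 mm in diameter and 48 mm high with a paper band and a slightly narrower-looking black cap; 25 to 50 g. Origin: centre of its underside; z up
- pink_cassette: pink plastic tissue cassette lying flat on the board, 41 (its x) x 28 (its y) x 8 (z) mm, grid of dark square dents on top and a white strip across one end (-x); 8 to 17 g. Origin: centre of its underside; any yaw. A spare among the stock: to be left alone
- forceps: steel forceps lying on the far part of the board, 130 (its x) x 20 x 5 mm; to be left alone. Origin: centre of its underside
- soap_bottle: upright yellow soap bottle with a red cap, 58 mm in diameter, 170 mm high, at the far left of the board; to be left alone. Origin: centre of its underside. All the loose things and both trays stand on the white board, whose top is 12 mm above the work surface (z = 0.012 m)
Not all that is in view belongs to the job. What is shaped like the blue_pot but turquoise is not meant.

How it is judged (in metres and radians):
At the end, for the whole second after the job is handed in: Each of the five things on the floor of its own tray (-2 to +3 mm), centre within 12 mm along the tray's x and y of its own outline's centre, upright or flat within 0.1 rad, cassettes within 0.5 rad of the tray's length; released and at rest (x of red_pot in the frame of blue_tray between 0.063 and 0.087 m and y of red_pot in the frame of blue_tray between -0.012 and 0.012 m and z of red_pot in the frame of blue_tray between 0.002 and 0.007 m and angle between each of red_pot, green_cassette, ink_bottle, yellow_cassette, blue_pot's own z axis and vertical below 0.1 rad and linear speed of each of red_pot, green_cassette, ink_bottle, yellow_cassette, blue_pot below 0.02 m/s and angular speed of each of red_pot, green_cassette, ink_bottle, yellow_cassette, blue_pot below 0.2 rad/s and contact force between each of red_pot, green_cassette, ink_bottle, yellow_cassette, blue_pot and the fingers below 0.05 N and x of green_cassette in the frame of blue_tray between -0.012 and 0.012 m and y of green_cassette in the frame of blue_tray between -0.012 and 0.012 m and z of green_cassette in the frame of blue_tray between 0.002 and 0.007 m and angle between the x axis of green_cassette and the x axis of blue_tray, either way round below 0.5 rad and x of ink_bottle in the frame of blue_tray between -0.087 and -0.063 m and y of ink_bottle in the frame of blue_tray between -0.012 and 0.012 m and z of ink_bottle in the frame of blue_tray between 0.002 and 0.007 m and x of yellow_cassette in the frame of grey_tray between 0.043 and 0.067 m and y of yellow_cassette in the frame of grey_tray between -0.012 and 0.012 m and z of yellow_cassette in the frame of grey_tray between 0.002 and 0.007 m and angle between the x axis of yellow_cassette and the x axis of grey_tray, either way round below 0.5 rad and x of blue_pot in the frame of grey_tray between -0.067 and -0.043 m and y of blue_pot in the frame of grey_tray between -0.012 and 0.012 m and z of blue_pot in the frame of grey_tray between 0.002 and 0.007 m); the robot touches nothing.
It fails at once if the pink cassette is moved more than 20 mm (distance of pink_cassette from where it was at the start of the episode above 0.02 m).
It fails at once if the forceps is moved more than 20 mm (distance of forceps from where it was at the start of the episode above 0.02 m).
It fails at once if the soap bottle is moved more than 20 mm (distance of soap_bottle from where it was at the start of the episode above 0.02 m).
It fails at once if a pot or the ink bottle is tipped beyond 45 degrees (angle between any of red_pot, blue_pot, ink_bottle's own z axis and vertical above 0.785 rad).
It fails at once if a pot or the ink bottle is dropped (falls free at over 0.7 m/s, some 25 mm) ((linear speed of red_pot above 0.7 m/s and contact force between red_pot and the fingers below 0.05 N) or (linear speed of blue_pot above 0.7 m/s and contact force between blue_pot and the fingers below 0.05 N) or (linear speed of ink_bottle above 0.7 m/s and contact force between ink_bottle and the fingers below 0.05 N)).
It also fails if it takes over 123 s, if anything falls off the work surface, if the arm or the gripper's body presses on something with over 40 N, if the wrist force passes 120 N, or if a joint passes its speed limit or range.

## Working session

There is one attempt and no reset: what is moved stays moved. The work goes in short steps, Python scripts to look and compute and a shell command to move; the robot and the scene stay as the last step left them, time stands still between calls to the robot, and variables do not carry over. Pictures are saved under pics/ and viewed, at most 15 in all, crops included, and the job is handed in when it is done.

```bash
mkdir -p pics; python3 - <<'E'
from rig import *
import cv2
s=sense();print(s)
for n in("scene","side","wrist"):
    cv2.imwrite(f"pics/{n}0.png",capture(n));print(n,camera_model(n))
E
```

```text
{'time_s': 0.0, 'joints': array([-2.23401858e-01,  3.13449129e-01,  1.49843569e+00, -5.10574074e-06,
        1.33101565e+00, -2.23389550e-01]), 'dq': array([-0.00260336,  0.0015271 , -0.00111044,  0.00103697, -0.00145949,
        0.00117457]), 'tau': array([-5.78409599e-04, -4.12261176e+01, -2.59742296e+01, -3.58453699e-04,
        4.11797926e-03, -1.23038126e-05]), 'eef_pos': array([5.24739350e+02, 4.47782639e-02, 2.30736052e+02]), 'ee_rot': array([-5.52010342e-04,  7.07110552e-01,  7.07102708e-01, -3.50554548e-04]), 'force': array([-0.21907466,  0.42282359,  0.32895124]), 'wrist_torque': array([-0.00909063,  0.02296108, -0.04655701]), 'grip_force': 0.0, 'grip_width': 1.0006872045709698}
scene {'fx': 348.58903983621764, 'fy': 348.58903983621764, 'cx': 255.15076475835025, 'cy': 196.67800217498876, 'k1': -0.04307024499749988, 'world_from_camera': array([[ 6.92823617e-01, -4.98483680e-01,  5.21065693e-01,
         9.92253212e+02],
       [ 7.21063755e-01,  4.70981375e-01, -5.08176747e-01,
        -4.96579449e+02],
       [ 7.90557857e-03,  7.27798437e-01,  6.85745534e-01,
         6.96
[... 389 characters left out ...]
866e-01,
         7.52322803e+02],
       [ 1.82373772e-02,  6.19335837e-01,  7.84914339e-01,
         1.08110428e+03],
       [ 0.00000000e+00,  0.00000000e+00,  0.00000000e+00,
         1.00000000e+00]])}
wrist {'fx': 270.6638949475145, 'fy': 270.6638949475145, 'cx': 255.30367657213577, 'cy': 190.81057183554137, 'k1': -0.055810751004745626, 'T_tool_cam': array([[ 8.69270982e-04,  9.53820017e-01,  3.00377460e-01,
         7.73456691e+01],
       [ 9.99999569e-01, -9.27072192e-04,  4.99019052e-05,
        -1.09667983e+00],
       [ 3.26069027e-04,  3.00377287e-01, -9.53820412e-01,
        -1.43730788e+02],
       [ 0.00000000e+00,  0.00000000e+00,  0.00000000e+00,
         1.00000000e+00]])}
```

View pictures.

View pics/scene0.png

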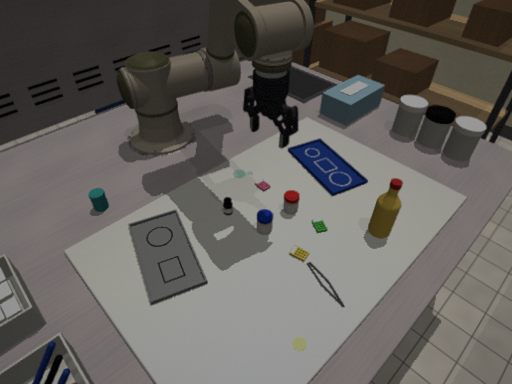

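View pics/side0.png

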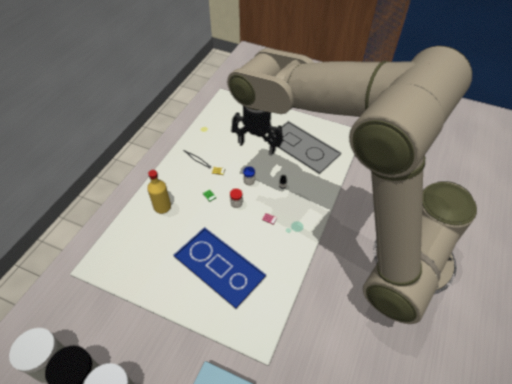

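View pics/wrist0.png

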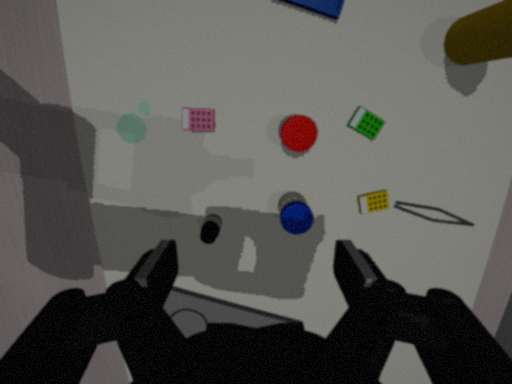

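```bash
cat > h.py <<'E'
import numpy as np, cv2
from rig import *
from scipy.spatial.transform import Rotation as R
def rot(q): return R.from_quat([q[1],q[2],q[3],q[0]]).as_matrix()
def world(name,uv,z,s=None):
    m=camera_model(name)
    if name=="wrist":
        T=np.eye(4);T[:3,:3]=rot(s["ee_rot"]);T[:3,3]=s["eef_pos"];T=T@m["T_tool_cam"]
    else: T=m["world_from_camera"]
    uv=np.atleast_2d(np.float64(uv))
    K=np.array([[m["fx"],0,m["cx"]],[0,m["fy"],m["cy"]],[0,0,1]])
    p=cv2.undistortPoints(uv[:,None],K,np.array([m["k1"],0,0,0.]))[:,0]
    d=np.c_[p[:,0],-p[:,1],-np.ones(len(p))]@T[:3,:3].T
    o=T[:3,3]; return o+d*((z-o[2])/d[:,2])[:,None]
def blob(im,f,amin=20):
    b,g,r=[im[...,i].astype(int) for i in range(3)]
    n,l,st,c=cv2.connectedComponentsWithStats(f(b,g,r).astype(np.uint8))
    return [(c[i].round(1),st[i,4],cv2.minAreaRect(np.argwhere(l==i)[:,::-1].astype(np.float32))) for i in range(1,n) if st[i,4]>=amin]
E
python3 - <<'E'
import cv2,numpy as np
w=cv2.imread('pics/wrist0.png');s=cv2.imread('pics/scene0.png');d=cv2.imread('pics/side0.png')
cr=lambda i,x,y,a,b,k:cv2.resize(i[y:y+b,x:x+a],None,fx=k,fy=k,interpolation=cv2.INTER_CUBIC)
a=np.vstack([cr(s,120,200,100,100,4),]);b=cr(s,280,130,100,75,4)
c=cr(d,165,220,110,95,4)
cv2.imwrite('pics/trays.png',np.hstack([a,np.vstack([b,np.zeros((100,400,3),np.uint8)])]))
cv2.imwrite('pics/stock.png',cr(w,110,90,310,160,2.5))
E
```

```text
(no output)
```

View pics/trays.png

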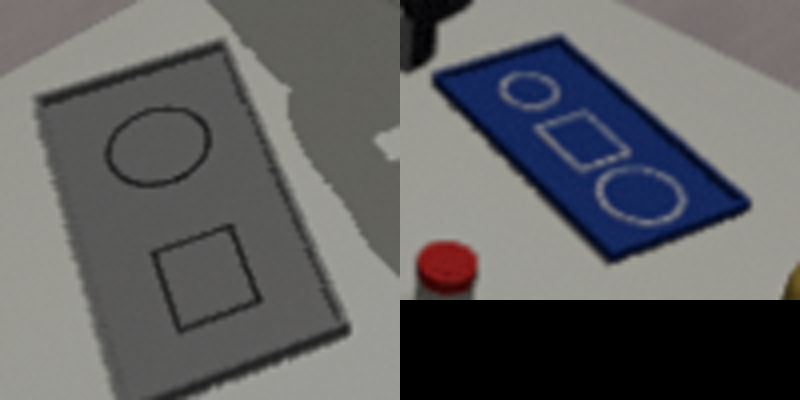

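View pics/stock.png

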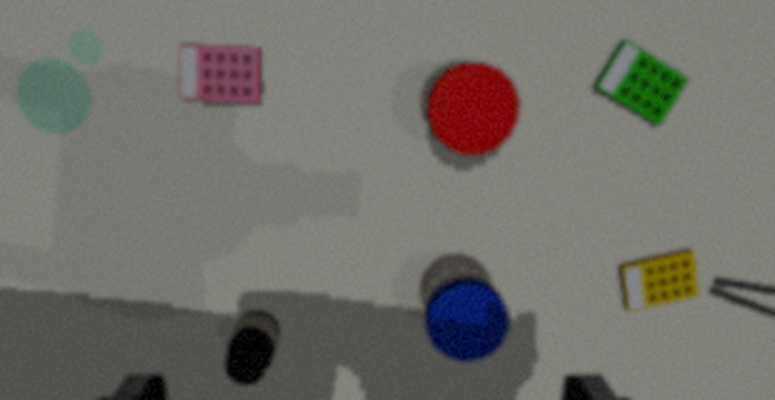

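```bash
python3 - <<'E'
from h import *
np.set_printoptions(precision=1,suppress=True)
s=sense()
W=lambda p,z:world("wrist",np.array(p)/2.5+[110,90],z,s)
print("red",W([[473,108]],68),"blue",W([[467,320]],68),"ink",W([[245,362]],60))
for n,c in dict(green=[(625,40),(688,78),(657,125),(594,90)],yellow=[(619,263),(692,250),(698,296),(627,310)],pink=[(180,43),(262,45),(262,104),(180,101)]).items():
    p=W(c,20);d=p[1]+p[2]-p[0]-p[3];print(n,p.mean(0),"len",np.linalg.norm(d)/2,"yaw",np.degrees(np.arctan2(d[1],d[0])))
S=lambda p,o,z:world("scene",np.array(p)/4+o,z)
def tr(n,a,b,r,o):
    p=S([a,b],o,16);q=S(r,o,16);d=p[1]-p[0];print(n,p[:,:2],"rect",q.mean(0)[:2],"dist",np.linalg.norm(d),"yaw",np.degrees(np.arctan2(d[1],d[0])))
g=[(151,253),(233,226),(261,300),(181,332)]
tr("grey",(158,147),tuple(np.mean(g,0)),g,[120,200])
b=[(535-400,126),(583-400,110),(630-400,151),(582-400,171)]
tr("bluet",(130,91),(241,194),b,[280,130])
# scene checks
print("sc red",world("scene",[[291.5,196.5]],68),"bl",world("scene",[[265,215.5]],68),"yel",world("scene",[[300,253.5]],20),"gr",world("scene",[[319.5,226]],20),"ink",world("scene",[[228,200.5]],60))
E
```

```text
red [[572.5  48.4  68. ]] blue [[574.6 -54.1  68. ]] ink [[462.6 -81.2  60. ]]
green [666.7  57.   20. ] len 39.49780403127595 yaw -27.087417537401652
yellow [690.  -50.6  20. ] len 41.11331185755217 yaw 11.282330389366981
pink [450.8  61.2  20. ] len 42.03559202882892 yaw -2.0032964206409907
grey [[ 415.6 -271.7]
 [ 520.1 -305.6]] rect [ 519.5 -305.2] dist 109.7936960027281 yaw -17.991943593240315
bluet [[453.  291.4]
 [594.6 250.5]] rect [522.3 271.7] dist 147.39340860801207 yaw -16.100988605872274
sc red [[580.2  39.   68. ]] bl [[581.  -60.5  68. ]] yel [[697.4 -55.5  20. ]] gr [[674.   49.2  20. ]] ink [[470.4 -87.2  60. ]]
```

```bash
python3 - <<'E'
from h import *
np.set_printoptions(precision=1,suppress=True)
s=sense()
F=dict(red=lambda b,g,r:(r>110)&(g<60)&(b<60),blue=lambda b,g,r:(b>90)&(r<50)&(g<70),green=lambda b,g,r:(g>110)&(r<90)&(b<90),yellow=lambda b,g,r:(r>130)&(g>110)&(b<80),pink=lambda b,g,r:(r>110)&(r-g>45)&(b>70))
for n in("wrist","scene","side"):
    im=cv2.imread(f"pics/{n}0.png")
    for k,f in F.items():
        z=68 if k in("red","blue") else 20
        for c,a,rc in blob(im,f,15): print(n,k,c,a,world(n,[c],z,s)[0,:2])
E
```

```text
wrist red [299.1 132.9] 987 [572.4  48.7]
wrist blue [319.1   4.2] 265 [587.3 176.9]
wrist blue [295.6 211.5] 287 [572.7 -45.5]
wrist green [361.5 117.4] 32 [659.4  64.5]
wrist pink [201.8 119.3] 348 [455.2  61.3]
scene red [396.7 181.5] 48 [741.7 298.8]
scene red [291.4 195. ] 104 [576.1  43.1]
scene blue [325.7 165.7] 898 [561.2 209.7]
scene blue [311.8 152.2] 47 [490.9 231.8]
scene blue [325.4 164.6] 114 [557.4 213.2]
scene blue [339.7 178.4] 156 [623.7 192.6]
scene blue [266.4 212.2] 38 [575.3 -49.9]
scene yellow [296.7 250.7] 19 [686.3 -54.9]
scene yellow [303.  254.2] 31 [703.8 -51.8]
scene pink [262.7 184.8] 51 [457.   55.8]
side red [152.4 173.6] 35 [856.   86.4]
side red [235.5 194.5] 86 [570.4  52.3]
side blue [248.6 171.6] 84 [572.9 -52.5]
side blue [221.8 268.6] 2038 [491.4 302.1]
side blue [200.6 250.8] 181 [572.  276.6]
side blue [218.9 265.6] 159 [502.9 297.2]
side blue [237.9 280.7] 87 [435.  316.8]
side green [207.9 193.9] 36 [672.4  54.6]
side yellow [216.7 170.8] 27 [693. -48.]
side yellow [156.3 188.7] 221 [838.9 106. ]
side pink [152.  170.8] 15 [895.6  44.5]
side pink [235.  190.8] 25 [596.5   5.7]
side pink [267.8 217.6] 67 [453.9  60.7]
```

```bash
python3 - <<'E'
import cv2,numpy as np
d=cv2.imread('pics/side0.png')
cr=lambda i,x,y,a,b,k:cv2.resize(i[y:y+b,x:x+a],None,fx=k,fy=k,interpolation=cv2.INTER_CUBIC)
cv2.imwrite('pics/sidecr.png',np.hstack([np.vstack([cr(d,170,225,100,75,4),cr(d,260,110,100,70,4)]),cr(d,195,150,100,145,4)]))
E
```

```text
(no output)
```

View pics/sidecr.png

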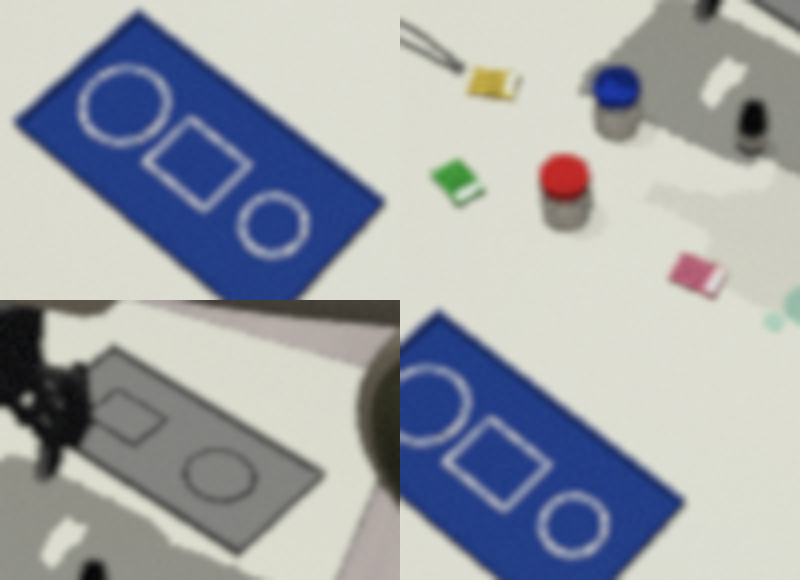

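```bash
cat > to.py <<'E'
import sys
from h import *
np.set_printoptions(precision=2,suppress=True)
x,y,z=map(float,sys.argv[1:4]); s=sense(); M=rot(s["ee_rot"])
yaw=np.degrees(np.arctan2(M[1,1],M[0,1]))
t=-((float(sys.argv[4])-yaw+90)%180-90) if len(sys.argv)>4 else 0
d=np.array([x,y,z])-s["eef_pos"]
print("t",round(s["time_s"],1),"pos",s["eef_pos"],"yaw",yaw.round(1),"tilt",M[2],"j6",s["joints"][5].round(2))
print("shift now-axes",M.T@d/25,"turn z units",t/8,"shift after-turn axes",(M@R.from_euler("z",t,degrees=True).as_matrix()).T@d/25)
E
python3 - <<'E'
from h import *
np.set_printoptions(precision=1,suppress=True)
def tr(n,a,b,c,o):
    p=world("side",np.array([a,b,c])/4+o-.375,16)[:,:2];d=p[1]-p[0];print(n,p,np.linalg.norm(d),np.degrees(np.arctan2(d[1],d[0])))
tr("blue",(273,225),(125,105),(197,164),np.array([170,225]))
tr("grey",(220,175),(129,117),(129,117),np.array([260,110]))
E
python3 to.py 666.5 57 120 63
```

```text
blue [[447.1 294.9]
 [590.4 252.1]
 [518.7 273.9]] 149.57817549652708 -16.646440842612122
grey [[ 410.6 -273.3]
 [ 512.7 -308.9]
 [ 512.7 -308.9]] 108.15771784535201 -19.2340589645691
t 0.1 pos [524.81   0.03 230.88] yaw 0.0 tilt [ 0. -0. -1.] j6 -0.22
shift now-axes [2.28 5.67 4.43] turn z units -7.8747251364559645 shift after-turn axes [-4.02  4.6   4.43]
```

```bash
python3 -m crank '[[[0,0,0.5,0,0,-0.985,60],[0,0,0.5,0,0,-0.985,60],[0,0,0.5,0,0,-0.985,60],[0,0,0.5,0,0,-0.985,60],[0,0,0.5,0,0,-0.985,60],[0,0,0.5,0,0,-0.985,60],[0,0,0.5,0,0,-0.985,60],[0,0,0.5,0,0,-0.985,60]]]' 30
python3 -m crank '[[[-0.6,0.7,0,0,0,0,60],[-0.6,0.7,0,0,0,0,60],[-0.6,0.7,0,0,0,0,60],[-0.6,0.7,0,0,0,0,60],[-0.6,0.7,0,0,0,0,60],[-0.6,0.7,0,0,0,0,60],[-0.4,0.4,0,0,0,0,60],[0,0,0,0,0,0,60]]]'
python3 to.py 666.5 57 13 63
python3 - <<'E'
from h import *
cv2.imwrite("pics/w1.png",capture("wrist"))
E
```

```text
time_s: 0.95
eef_pos: [524.8, 0.0, 130.6]
ee_rot: [-0.0, 0.23, 0.973, -0.0]
force: [0.1, 0.2, -0.5]
grip_width: 0.704
grip_force: 0.0
time_s: 1.75
eef_pos: [666.9, 57.6, 130.4]
ee_rot: [-0.0, 0.233, 0.973, -0.0]
force: [-0.7, 0.3, 0.6]
grip_width: 0.699
grip_force: 0.0
t 1.8 pos [666.89  57.65 130.37] yaw 63.1 tilt [ 0. -0. -1.] j6 -1.19
shift now-axes [-0.   -0.03  4.69] turn z units 0.010257027898841642 shift after-turn axes [-0.   -0.03  4.69]
```

View pics/w1.png

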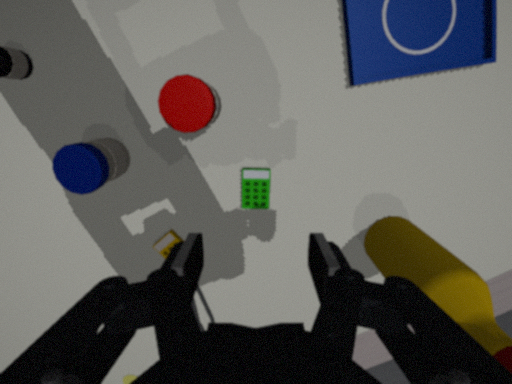

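```bash
python3 - <<'E'
from h import *
np.set_printoptions(precision=1,suppress=True)
s=sense()
print(world("wrist",[(256,188),(169,242)],20,s),world("wrist",[(256,168),(256,209)],20,s))
print(world("wrist",[(187,104),(81,168)],68,s),world("wrist",[(2,62)],60,s))
print(world("wrist",[(419,13)],16,s),"soap",world("wrist",[(390,245)],12,s))
E
```

```text
[[665.4  58.3  20. ]
 [677.  -50.5  20. ]] [[647.5  67.4  20. ]
 [685.1  48.3  20. ]]
[[572.3  48.7  68. ]
 [574.4 -52.1  68. ]] [[475.7 -64.8  60. ]]
[[589.1 254.9  16. ]] soap [[793.  159.5  12. ]]
```

```bash
python3 -m crank '[[[0,0,0.8,0,0,0,55],[0,0,0.8,0,0,0,55],[0,0,0.8,0,0,0,55],[0,0,0.8,0,0,0,55],[0,0,0.8,0,0,0,55],[0,0,0.5,0,0,0,55],[0,0,0.19,0,0,0,55],[0,0,0,0,0,0,55]]]'
python3 -m crank '[[[0,0,0,0,0,0,10],[0,0,0,0,0,0,10],[0,0,0,0,0,0,10],[0,0,0,0,0,0,10],[0,0,0,0,0,0,10],[0,0,0,0,0,0,10],[0,0,0,0,0,0,10],[0,0,0,0,0,0,10]]]' 30
python3 to.py 518 274.5 90 73.5
```

```text
time_s: 2.6
eef_pos: [666.0, 57.0, 14.0]
ee_rot: [-0.0, 0.233, 0.972, -0.0]
force: [-0.4, -0.2, 0.5]
grip_width: 0.642
grip_force: 0.0
time_s: 3.4
eef_pos: [666.9, 57.1, 15.2]
ee_rot: [0.001, 0.233, 0.972, 0.0]
force: [-1.0, 0.7, 6.6]
grip_width: 0.306
grip_force: 30.0
t 3.4 pos [666.86  57.09  15.24] yaw 63.0 tilt [-0.  0. -1.] j6 -1.19
shift now-axes [ 9.24  5.05 -3.  ] turn z units -1.3069786052870782 shift after-turn axes [ 8.17  6.65 -3.  ]
```

```bash
python3 -m crank '[[[0,0,-0.8,0,0,-0.33,10],[0,0,-0.8,0,0,-0.33,10],[0,0,-0.8,0,0,-0.33,10],[0,0,-0.6,0,0,-0.32,10],[0.8,0.65,0,0,0,0,10],[0.8,0.65,0,0,0,0,10],[0.8,0.65,0,0,0,0,10],[0.8,0.65,0,0,0,0,10]]]'
python3 -m crank '[[[0.8,0.65,0,0,0,0,10],[0.8,0.65,0,0,0,0,10],[0.8,0.65,0,0,0,0,10],[0.8,0.65,0,0,0,0,10],[0.8,0.65,0,0,0,0,10],[0.8,0.65,0,0,0,0,10],[0.2,0.15,0,0,0,0,10],[0,0,0,0,0,0,10]]]'
python3 to.py 518 274.5 20 73.5
python3 - <<'E'
from h import *
cv2.imwrite("pics/w2.png",capture("wrist"))
E
```

```text
time_s: 4.2
eef_pos: [607.3, 143.0, 89.1]
ee_rot: [0.0, 0.143, 0.99, 0.0]
force: [0.7, 0.3, -1.0]
grip_width: 0.314
grip_force: 29.6
time_s: 5.0
eef_pos: [516.6, 275.1, 89.2]
ee_rot: [0.0, 0.143, 0.99, -0.0]
force: [0.4, -0.4, -0.6]
grip_width: 0.31
grip_force: 29.6
t 5.0 pos [516.64 275.13  89.17] yaw 73.6 tilt [-0.  0. -1.] j6 -1.0
shift now-axes [-0.06 -0.01  2.77] turn z units 0.011922156699395003 shift after-turn axes [-0.06 -0.01  2.77]
```

View pics/w2.png

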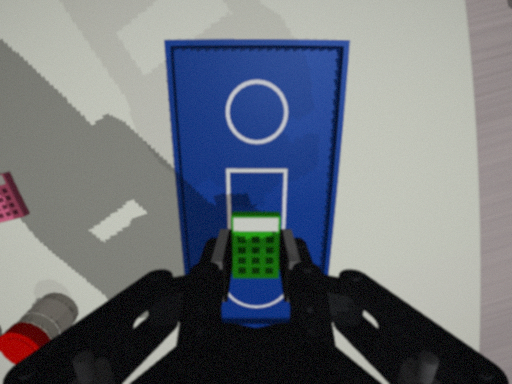

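```bash
python3 - <<'E'
from h import *
np.set_printoptions(precision=1,suppress=True)
s=sense()
p=world("wrist",[(257,111),(227,170),(288,170)],16,s)[:,:2]
m=(p[1]+p[2])/2;u=(m-p[0])/np.linalg.norm(m-p[0]);print(p,np.linalg.norm(m-p[0]),"yaw",np.degrees(np.arctan2(u[1],u[0])),"rectc",m+28*u,p[0]+75*u,"pot",p[0]+150*u)
E
```

```text
[[446.3 296.9]
 [484.1 260.2]
 [498.3 308.2]] 46.70025102207151 yaw -15.800315634320858 rectc [518.1 276.6] [518.4 276.5] pot [590.6 256.1]
```

```bash
python3 -m crank '[[[-0.06,0,0.6,0,0,0,10],[0,0,0.6,0,0,0,10],[0,0,0.6,0,0,0,10],[0,0,0.5,0,0,0,10],[0,0,0.3,0,0,0,10],[0,0,0.16,0,0,0,10],[0,0,0,0,0,0,10],[0,0,0,0,0,0,45]]]'
python3 -m crank '[[[0,0,0,0,0,0,45],[0,0,0,0,0,0,45],[0,0,0,0,0,0,45],[0,0,-0.6,0,0,0,45],[0,0,-0.8,0,0,0,60],[0,0,-0.8,0,0,0,60],[0,0,-0.8,0,0,0,60],[0,0,-0.6,0,0,0,60]]]'
python3 to.py 572.4 48.5 110 73.5
python3 - <<'E'
from h import *
cv2.imwrite("pics/w3.png",capture("wrist")[60:320,130:380])
E
```

```text
time_s: 5.85
eef_pos: [518.7, 274.3, 20.3]
ee_rot: [0.0, 0.143, 0.99, 0.0]
force: [-0.2, 0.6, 0.3]
grip_width: 0.468
grip_force: 0.0
time_s: 6.65
eef_pos: [518.7, 274.5, 112.7]
ee_rot: [0.001, 0.143, 0.99, 0.0]
force: [0.7, 0.3, -1.1]
grip_width: 0.703
grip_force: 0.0
t 6.7 pos [518.73 274.47 112.68] yaw 73.5 tilt [-0.  0. -1.] j6 -1.0
shift now-axes [-4.62 -8.06  0.11] turn z units 0.0031258634894264503 shift after-turn axes [-4.63 -8.06  0.11]
```

View pics/w3.png

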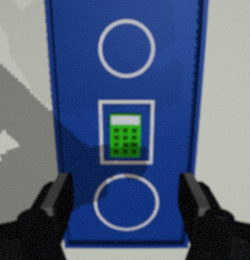

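```bash
python3 -m crank '[[[-0.58,-1,0,0,0,0,75],[-0.58,-1,0,0,0,0,75],[-0.58,-1,0,0,0,0,75],[-0.58,-1,0,0,0,0,75],[-0.58,-1,0,0,0,0,75],[-0.58,-1,0,0,0,0,75],[-0.58,-1,0,0,0,0,75],[-0.58,-1,0,0,0,0,75]]]'
python3 -m crank '[[[0,-0.06,0,0,0,0,75],[0,0,0.6,0,0,0,75],[0,0,0.7,0,0,0,75],[0,0,0.7,0,0,0,75],[0,0,0.7,0,0,0,75],[0,0,0.4,0,0,0,75],[0,0,0.28,0,0,0,75],[0,0,0,0,0,0,75]]]'
python3 to.py 572.4 48.5 28 73.5
python3 -m crank '[[[0,0,0,0,0,0,30],[0,0,0,0,0,0,30],[0,0,0,0,0,0,30],[0,0,0,0,0,0,30],[0,0,0,0,0,0,30],[0,0,0,0,0,0,30],[0,0,0,0,0,0,30],[0,0,0,0,0,0,30]]]' 30
python3 to.py 590.5 254.5 115 73.5
```

```text
time_s: 7.5
eef_pos: [573.0, 48.4, 110.5]
ee_rot: [0.0, 0.143, 0.99, 0.0]
force: [0.4, -0.6, -0.0]
grip_width: 0.88
grip_force: 0.0
time_s: 8.3
eef_pos: [572.1, 48.5, 25.2]
ee_rot: [-0.0, 0.143, 0.99, 0.0]
force: [-0.1, 0.3, 0.1]
grip_width: 0.882
grip_force: 0.0
t 8.3 pos [572.1   48.46  25.18] yaw 73.5 tilt [ 0. -0. -1.] j6 -1.4
shift now-axes [-0.01  0.01 -0.11] turn z units 0.004246321521796048 shift after-turn axes [-0.01  0.01 -0.11]
time_s: 9.1
eef_pos: [572.9, 48.2, 26.4]
ee_rot: [0.001, 0.143, 0.99, 0.0]
force: [0.6, 0.4, 5.9]
grip_width: 0.481
grip_force: 30.4
t 9.1 pos [572.85  48.16  26.37] yaw 73.5 tilt [-0.  0. -1.] j6 -1.4
shift now-axes [ 1.66  8.12 -3.54] turn z units 0.002213942152794246 shift after-turn axes [ 1.66  8.12 -3.54]
```

```bash
python3 -m crank '[[[0,0,-0.5,0,0,0,30],[0,0,-0.8,0,0,0,30],[0,0,-0.8,0,0,0,30],[0,0,-0.8,0,0,0,30],[0,0.3,-0.64,0,0,0,30],[0.16,0.8,0,0,0,0,30],[0.2,0.9,0,0,0,0,30],[0.2,0.9,0,0,0,0,30]]]'
python3 -m crank '[[[0.2,0.9,0,0,0,0,30],[0.2,0.9,0,0,0,0,30],[0.2,0.9,0,0,0,0,30],[0.2,0.9,0,0,0,0,30],[0.2,0.9,0,0,0,0,30],[0.1,0.5,0,0,0,0,30],[0,0.22,0,0,0,0,30],[0,0,0,0,0,0,30]]]'
python3 to.py 590.5 254.5 31 73.5
```

```text
time_s: 9.9
eef_pos: [579.5, 122.3, 114.9]
ee_rot: [0.0, 0.144, 0.99, 0.0]
force: [-0.5, -0.6, -0.5]
grip_width: 0.486
grip_force: 30.5
time_s: 10.7
eef_pos: [590.3, 254.6, 114.2]
ee_rot: [0.0, 0.143, 0.99, -0.0]
force: [-0.2, -0.1, -1.2]
grip_width: 0.487
grip_force: 30.5
t 10.7 pos [590.27 254.58 114.16] yaw 73.5 tilt [-0. -0. -1.] j6 -1.06
shift now-axes [-0.01 -0.    3.33] turn z units 0.005273797644663958 shift after-turn axes [-0.01 -0.    3.33]
```

```bash
python3 -m crank '[[[0,0,0.6,0,0,0,30],[0,0,0.8,0,0,0,30],[0,0,0.8,0,0,0,30],[0,0,0.5,0,0,0,30],[0,0,0.3,0,0,0,30],[0,0,0.2,0,0,0,30],[0,0,0.1,0,0,0,30],[0,0,0,0,0,0,30]]]'
python3 to.py 590.5 254.5 30.4 73.5; python3 -c "
from h import *
print(sense()['force'])"
```

```text
time_s: 11.5
eef_pos: [590.3, 254.6, 31.7]
ee_rot: [0.0, 0.143, 0.99, 0.0]
force: [-0.7, 0.6, -0.4]
grip_width: 0.486
grip_force: 30.5
t 11.5 pos [590.31 254.58  31.75] yaw 73.5 tilt [-0.  0. -1.] j6 -1.06
shift now-axes [-0.01 -0.    0.05] turn z units 0.0024474251244939182 shift after-turn axes [-0.01 -0.    0.05]
[-0.72041965  0.59286992 -0.42007378]
```

```bash
python3 -m crank '[[[0,0,0.04,0,0,0,30],[0,0,0,0,0,0,30],[0,0,0,0,0,0,55],[0,0,0,0,0,0,65],[0,0,0,0,0,0,70],[0,0,0,0,0,0,70],[0,0,-0.3,0,0,0,70],[0,0,-0.6,0,0,0,70]]]'
python3 -m crank '[[[0,0,-0.8,0,0,0,70],[0,0,-0.8,0,0,0,70],[0,0,-0.8,0,0,0,70],[0,0,0,0,0,0,70],[-0.1,-0.8,0,0,0,0,70],[-0.1,-0.9,0,0,0,0,70],[-0.1,-0.9,0,0,0,0,70],[-0.1,-0.9,0,0,0,0,70]]]'
python3 to.py 463 -81 115 73.5
```

```text
time_s: 12.3
eef_pos: [589.6, 254.5, 53.0]
ee_rot: [-0.001, 0.143, 0.99, -0.0]
force: [1.7, -0.2, 0.4]
grip_width: 0.822
grip_force: 0.0
time_s: 13.1
eef_pos: [574.5, 167.0, 112.8]
ee_rot: [-0.0, 0.143, 0.99, -0.0]
force: [0.2, 0.2, -0.8]
grip_width: 0.822
grip_force: 0.0
t 13.1 pos [574.47 167.03 112.8 ] yaw 73.5 tilt [ 0. -0. -1.] j6 -1.2
shift now-axes [  1.46 -10.78  -0.09] turn z units 0.003912862260779804 shift after-turn axes [  1.46 -10.78  -0.09]
```

```bash
python3 -m crank '[[[0.13,-1,0,0,0,0,60],[0.13,-1,0,0,0,0,60],[0.13,-1,0,0,0,0,60],[0.13,-1,0,0,0,0,60],[0.13,-1,0,0,0,0,60],[0.13,-1,0,0,0,0,60],[0.13,-1,0,0,0,0,60],[0.13,-1,0,0,0,0,60]]]'
python3 -m crank '[[[0.14,-1,0,0,0,0,60],[0.14,-1,0,0,0,0,60],[0.14,-0.6,0,0,0,0,60],[0,-0.18,0,0,0,0,60],[0,0,0,0,0,0,60],[0,0,0,0,0,0,60],[0,0,0,0,0,0,60],[0,0,0,0,0,0,60]]]'
python3 to.py 463 -81 26 73.5
python3 - <<'E'
from h import *
cv2.imwrite("pics/w4.png",capture("wrist"));cv2.imwrite("pics/s4.png",capture("side"))
E
```

```text
time_s: 13.9
eef_pos: [492.6, -17.4, 112.9]
ee_rot: [-0.0, 0.143, 0.99, 0.0]
force: [0.8, -0.0, -0.1]
grip_width: 0.704
grip_force: 0.0
time_s: 14.7
eef_pos: [463.6, -79.7, 113.0]
ee_rot: [-0.0, 0.143, 0.99, 0.0]
force: [0.4, 0.3, 0.3]
grip_width: 0.707
grip_force: 0.0
t 14.7 pos [463.64 -79.68 112.99] yaw 73.6 tilt [ 0.  0. -1.] j6 -1.7
shift now-axes [ 0.01 -0.06  3.48] turn z units 0.008949710141269662 shift after-turn axes [ 0.01 -0.06  3.48]
```

View pics/w4.png

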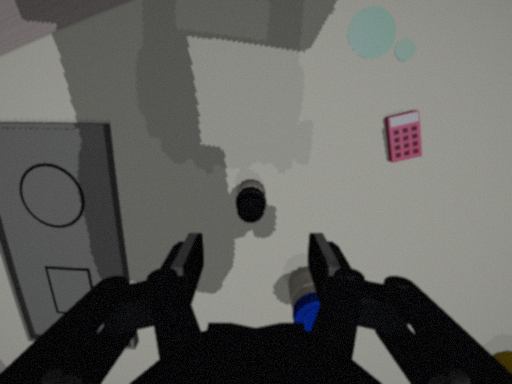

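```bash
python3 - <<'E'
from h import *
np.set_printoptions(precision=1,suppress=True)
s=sense()
print(world("wrist",[(251,206)],60,s),world("wrist",[(255,182)],12,s))
p=world("wrist",[(52,195),(46,266),(89,270),(53,312)],16,s)[:,:2];print(p)
m=(p[1]+p[2])/2;u=m-p[0];print(np.linalg.norm(u),np.degrees(np.arctan2(u[1],u[0])),p[0]+110*u/np.linalg.norm(u))
E
```

```text
[[459.1 -81.8  60. ]] [[454.3 -77.2  12. ]]
[[ 409.9 -269.3]
 [ 479.1 -317.5]
 [ 496.1 -272.7]
 [ 535.8 -342.8]]
81.88969085852409 -18.380417596705755 [ 514.3 -304. ]
```

```bash
python3 -m crank '[[[0.12,-0.11,0,0,0,0,60],[0,0,0.5,0,0,0,60],[0,0,0.7,0,0,0,60],[0,0,0.7,0,0,0,60],[0,0,0.7,0,0,0,60],[0,0,0.5,0,0,0,60],[0,0,0.3,0,0,0,60],[0,0,0.1,0,0,0,60]]]'
python3 -m crank '[[[0,0,0,0,0,0,15],[0,0,0,0,0,0,15],[0,0,0,0,0,0,15],[0,0,0,0,0,0,15],[0,0,0,0,0,0,15],[0,0,0,0,0,0,15],[0,0,0,0,0,0,15],[0,0,0,0,0,0,15]]]' 25
python3 to.py 446.6 295.8 110 73.5
```

```text
time_s: 15.6
eef_pos: [459.5, -82.0, 25.1]
ee_rot: [-0.0, 0.143, 0.99, 0.0]
force: [-0.2, -0.4, 0.6]
grip_width: 0.704
grip_force: 0.0
time_s: 16.4
eef_pos: [460.2, -82.1, 26.1]
ee_rot: [0.001, 0.143, 0.99, -0.0]
force: [-0.2, 0.0, 6.3]
grip_width: 0.299
grip_force: 24.7
t 16.4 pos [460.16 -82.14  26.14] yaw 73.5 tilt [-0. -0. -1.] j6 -1.71
shift now-axes [ 4.8  14.34 -3.36] turn z units 0.0026637611423314667 shift after-turn axes [ 4.81 14.34 -3.36]
```

```bash
python3 -m crank '[[[0,0,-0.5,0,0,0,15],[0,0,-0.8,0,0,0,15],[0,0,-0.8,0,0,0,15],[0,0,-0.8,0,0,0,15],[0.1,0.3,-0.46,0,0,0,15],[0.3,0.9,0,0,0,0,15],[0.3,0.9,0,0,0,0,15],[0.3,0.9,0,0,0,0,15]]]'
python3 -m crank '[[[0.3,0.9,0,0,0,0,15],[0.3,0.9,0,0,0,0,15],[0.3,0.9,0,0,0,0,15],[0.3,0.9,0,0,0,0,15],[0.3,0.9,0,0,0,0,15],[0.3,0.9,0,0,0,0,15],[0.3,0.9,0,0,0,0,15],[0.3,0.9,0,0,0,0,15]]]'
python3 -m crank '[[[0.3,0.9,0,0,0,0,15],[0.3,0.9,0,0,0,0,15],[0.3,0.9,0,0,0,0,15],[0.3,0.9,0,0,0,0,15],[0.2,0.6,0,0,0,0,15],[0,0,0,0,0,0,15],[0,0,0,0,0,0,15],[0,0,0,0,0,0,15]]]'
python3 to.py 446.6 295.8 30.5 73.5
```

```text
time_s: 17.2
eef_pos: [456.7, -1.7, 109.3]
ee_rot: [-0.0, 0.143, 0.99, 0.0]
force: [-0.3, 0.6, -0.7]
grip_width: 0.298
grip_force: 24.7
time_s: 18.0
eef_pos: [450.0, 188.0, 109.2]
ee_rot: [-0.0, 0.143, 0.99, -0.0]
force: [0.5, 0.1, -0.4]
grip_width: 0.297
grip_force: 24.7
time_s: 18.8
eef_pos: [446.9, 296.5, 109.4]
ee_rot: [-0.0, 0.144, 0.99, -0.0]
force: [0.2, -0.0, -0.2]
grip_width: 0.3
grip_force: 24.7
t 18.8 pos [446.88 296.49 109.43] yaw 73.5 tilt [ 0. -0. -1.] j6 -0.91
shift now-axes [ 0.   -0.03  3.16] turn z units -0.0036113034736615646 shift after-turn axes [ 0.   -0.03  3.16]
```

```bash
python3 -m crank '[[[0,-0.03,0.5,0,0,0,15],[0,0,0.8,0,0,0,15],[0,0,0.8,0,0,0,15],[0,0,0.5,0,0,0,15],[0,0,0.3,0,0,0,15],[0,0,0.18,0,0,0,15],[0,0,0.06,0,0,0,15],[0,0,0.03,0,0,0,15]]]'
python3 to.py 446.6 295.8 30 73.5
python3 -m crank '[[[0,0,0,0,0,0,15],[0,0,0,0,0,0,35],[0,0,0,0,0,0,50],[0,0,0,0,0,0,55],[0,0,0,0,0,0,55],[0,0,-0.3,0,0,0,55],[0,0,-0.6,0,0,0,55],[0,0,-0.8,0,0,0,55]]]'
python3 -m crank '[[[0,0,-0.8,0,0,0,70],[0,0,-0.8,0,0,0,70],[0,0,0,0,0,0,70],[0,-0.8,0,0,0,0,70],[0,-0.9,0,0,0,0,70],[0,-0.9,0,0,0,0,70],[0,-0.9,0,0,0,0,70],[0,-0.9,0,0,0,0,70]]]'
python3 to.py 574 -52.8 115 71.5
```

```text
time_s: 19.6
eef_pos: [447.0, 296.6, 30.7]
ee_rot: [0.0, 0.143, 0.99, 0.0]
force: [-0.1, 0.6, -0.5]
grip_width: 0.298
grip_force: 24.7
t 19.6 pos [446.97 296.62  30.66] yaw 73.5 tilt [-0.  0. -1.] j6 -0.92
shift now-axes [ 0.   -0.04  0.03] turn z units 0.0022287738953199465 shift after-turn axes [ 0.   -0.04  0.03]
time_s: 20.4
eef_pos: [446.3, 296.4, 73.3]
ee_rot: [-0.001, 0.143, 0.99, -0.0]
force: [0.3, -0.4, 0.4]
grip_width: 0.645
grip_force: 0.0
time_s: 21.2
eef_pos: [414.8, 190.2, 112.2]
ee_rot: [-0.0, 0.143, 0.99, -0.0]
force: [0.5, -0.9, 0.9]
grip_width: 0.822
grip_force: 0.0
t 21.2 pos [414.75 190.19 112.16] yaw 73.5 tilt [ 0. -0. -1.] j6 -1.11
shift now-axes [-8.86 -7.51 -0.12] turn z units 0.2531853690671344 shift after-turn axes [-9.12 -7.2  -0.12]
```

```bash
python3 -m crank '[[[0,0,0,0,0,0.25,75],[-0.83,-0.66,0,0,0,0,75],[-0.83,-0.66,0,0,0,0,75],[-0.83,-0.66,0,0,0,0,75],[-0.83,-0.66,0,0,0,0,75],[-0.83,-0.66,0,0,0,0,75],[-0.83,-0.66,0,0,0,0,75],[-0.83,-0.66,0,0,0,0,75]]]'
python3 -m crank '[[[-0.83,-0.66,0,0,0,0,75],[-0.83,-0.66,0,0,0,0,75],[-0.83,-0.66,0,0,0,0,75],[-0.6,-0.6,0,0,0,0,75],[-0.22,0,0,0,0,0,75],[0,0,0,0,0,0,75],[0,0,0,0,0,0,75],[0,0,0,0,0,0,75]]]'
python3 to.py 574 -52.8 25 71.5
python3 - <<'E'
from h import *
np.set_printoptions(precision=1,suppress=True)
s=sense();im=capture("wrist")
for c,a,r in blob(im,lambda b,g,r:(b>60)&(r<40)&(g<50)&(b-g>35),60): print(c,a,world("wrist",[c],68,s))
cv2.imwrite("pics/s5.png",capture("side")[140:330,150:350])
E
```

```text
time_s: 22.0
eef_pos: [516.7, 34.5, 112.1]
ee_rot: [-0.001, 0.161, 0.987, 0.0]
force: [0.4, 0.2, -0.2]
grip_width: 0.882
grip_force: 0.0
time_s: 22.8
eef_pos: [574.2, -51.0, 112.7]
ee_rot: [-0.0, 0.16, 0.987, 0.0]
force: [0.2, 0.2, -0.2]
grip_width: 0.881
grip_force: 0.0
t 22.8 pos [574.24 -51.01 112.73] yaw 71.6 tilt [ 0.  0. -1.] j6 -1.54
shift now-axes [-0.02 -0.07  3.51] turn z units 0.010213532288171123 shift after-turn axes [-0.02 -0.07  3.51]
[249.6 215.1] 2081 [[573.3 -55.   68. ]]
```

```bash
python3 -m crank '[[[0,-0.12,0.2,0,0,0,75],[0,0,0.5,0,0,0,75],[0,0,0.7,0,0,0,75],[0,0,0.7,0,0,0,75],[0,0,0.7,0,0,0,75],[0,0,0.4,0,0,0,75],[0,0,0.2,0,0,0,75],[0,0,0.1,0,0,0,75]]]'
python3 -m crank '[[[0,0,0,0,0,0,30],[0,0,0,0,0,0,30],[0,0,0,0,0,0,30],[0,0,0,0,0,0,30],[0,0,0,0,0,0,30],[0,0,0,0,0,0,30],[0,0,0,0,0,0,30],[0,0,0,0,0,0,30]]]' 30
python3 to.py 410 -270 112 71.5
```

```text
time_s: 23.7
eef_pos: [573.6, -54.8, 24.9]
ee_rot: [-0.0, 0.161, 0.987, 0.0]
force: [0.4, 0.2, -0.2]
grip_width: 0.878
grip_force: 0.0
time_s: 24.5
eef_pos: [574.1, -54.9, 26.0]
ee_rot: [0.001, 0.161, 0.987, -0.0]
force: [-0.8, 0.3, 5.8]
grip_width: 0.483
grip_force: 30.6
t 24.5 pos [574.14 -54.87  26.02] yaw 71.5 tilt [-0.  0. -1.] j6 -1.55
shift now-axes [  3.49 -10.24  -3.44] turn z units 0.00269167447239127 shift after-turn axes [  3.49 -10.24  -3.44]
```

View pics/s5.png

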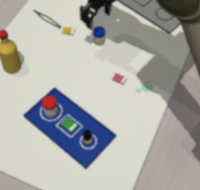

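```bash
python3 -m crank '[[[0,0,-0.5,0,0,0,30],[0,0,-0.8,0,0,0,30],[0,0,-0.8,0,0,0,30],[0,0,-0.8,0,0,0,30],[0.08,-0.34,-0.54,0,0,0,30],[0.31,-0.9,0,0,0,0,30],[0.31,-0.9,0,0,0,0,30],[0.31,-0.9,0,0,0,0,30]]]'
python3 -m crank '[[[0.31,-0.9,0,0,0,0,30],[0.31,-0.9,0,0,0,0,30],[0.31,-0.9,0,0,0,0,30],[0.31,-0.9,0,0,0,0,30],[0.31,-0.9,0,0,0,0,30],[0.31,-0.9,0,0,0,0,30],[0.31,-0.9,0,0,0,0,30],[0.31,-0.9,0,0,0,0,30]]]'
python3 -m crank '[[[0,0,0,0,0,0,30],[0,0,0,0,0,0,30],[0,0,0.4,0,0,0,30],[0,0,0.4,0,0,0,30],[0,0,0,0,0,0,30],[0,0,0,0,0,0,30],[0,0,0,0,0,0,30],[0,0,0,0,0,0,30]]]'
python3 to.py 410 -270 30.4 71.5
python3 - <<'E'
from h import *
cv2.imwrite("pics/w6.png",capture("wrist"))
E
```

```text
time_s: 25.3
eef_pos: [524.6, -119.8, 111.5]
ee_rot: [-0.0, 0.16, 0.987, -0.0]
force: [0.9, -0.2, -0.8]
grip_width: 0.48
grip_force: 30.5
time_s: 26.1
eef_pos: [408.6, -270.8, 111.5]
ee_rot: [-0.0, 0.161, 0.987, 0.0]
force: [0.1, 0.1, -1.0]
grip_width: 0.485
grip_force: 30.5
time_s: 26.9
eef_pos: [410.0, -270.0, 91.5]
ee_rot: [0.0, 0.16, 0.987, -0.0]
force: [0.4, -0.6, -0.9]
grip_width: 0.486
grip_force: 30.6
t 26.9 pos [ 409.96 -269.99   91.53] yaw 71.5 tilt [-0. -0. -1.] j6 -2.07
shift now-axes [-0.    0.    2.45] turn z units 0.003826369247317274 shift after-turn axes [-0.    0.    2.45]
```

View pics/w6.png

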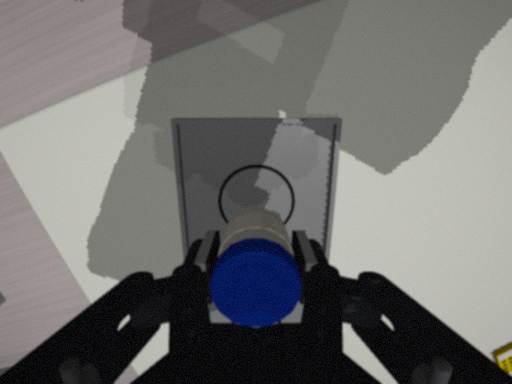

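```bash
python3 - <<'E'
from h import *
s=sense();print(world("wrist",[(256.5,166),(219,201),(294,201),(256.5,202)],16,s).round(1))
E
python3 to.py 410 -270 30.3
```

```text
[[ 381.3 -259.2   16. ]
 [ 400.2 -299.5   16. ]
 [ 420.6 -238.3   16. ]
 [ 411.3 -269.2   16. ]]
t 26.9 pos [ 409.92 -269.98   91.49] yaw 71.5 tilt [-0. -0. -1.] j6 -2.07
shift now-axes [-0.    0.    2.45] turn z units 0.0 shift after-turn axes [-0.    0.    2.45]
```

```bash
python3 -m crank '[[[0,0,0.5,0,0,0,30],[0,0,0.7,0,0,0,30],[0,0,0.5,0,0,0,30],[0,0,0.4,0,0,0,30],[0,0,0.2,0,0,0,30],[0,0,0.1,0,0,0,30],[0,0,0.05,0,0,0,30],[0,0,0,0,0,0,30]]]'
python3 -m crank '[[[0,0,0,0,0,0,30],[0,0,0,0,0,0,55],[0,0,0,0,0,0,65],[0,0,0,0,0,0,70],[0,0,0,0,0,0,70],[0,0,-0.3,0,0,0,70],[0,0,-0.6,0,0,0,70],[0,0,-0.8,0,0,0,70]]]'
python3 -m crank '[[[0,0,-0.8,0,0,0,60],[0,0,-0.8,0,0,0,60],[0,0,0,0,0,-0.6,60],[0,0,0,0,0,-0.62,60],[0,0,0,0,0,-0.62,60],[0,0,0,0,0,-0.62,60],[0,0,0,0,0,-0.62,60],[0,0,0,0,0,-0.62,60]]]'
python3 to.py 689 -51 115 101.2
```

```text
time_s: 27.75
eef_pos: [409.9, -270.1, 30.3]
ee_rot: [0.0, 0.161, 0.987, -0.0]
force: [-0.3, -0.1, -1.1]
grip_width: 0.484
grip_force: 30.6
time_s: 28.55
eef_pos: [409.5, -269.6, 73.0]
ee_rot: [-0.001, 0.161, 0.987, 0.0]
force: [-0.1, 0.4, 0.2]
grip_width: 0.818
grip_force: 0.0
time_s: 29.35
eef_pos: [409.8, -269.9, 113.1]
ee_rot: [0.0, -0.099, 0.995, -0.0]
force: [0.0, -0.0, -0.6]
grip_width: 0.702
grip_force: 0.0
t 29.4 pos [ 409.81 -269.94  113.09] yaw 101.3 tilt [-0. -0. -1.] j6 -2.59
shift now-axes [-12.67   6.39  -0.08] turn z units 0.015606753511333338 shift after-turn axes [-12.66   6.42  -0.08]
```

```bash
python3 -m crank '[[[-0.9,0.46,0,0,0,0,60],[-0.9,0.46,0,0,0,0,60],[-0.9,0.46,0,0,0,0,60],[-0.9,0.46,0,0,0,0,60],[-0.9,0.46,0,0,0,0,60],[-0.9,0.46,0,0,0,0,60],[-0.9,0.46,0,0,0,0,60],[-0.9,0.46,0,0,0,0,60]]]'
python3 -m crank '[[[-0.9,0.46,0,0,0,0,60],[-0.9,0.46,0,0,0,0,60],[-0.9,0.46,0,0,0,0,60],[-0.9,0.46,0,0,0,0,60],[-0.9,0.46,0,0,0,0,60],[-0.9,0.46,0,0,0,0,60],[-0.07,0,0,0,0,0,60],[0,0,0,0,0,0,60]]]'
python3 to.py 690 -51 13 101.2
python3 - <<'E'
from h import *
cv2.imwrite("pics/w7.png",cv2.resize(capture("wrist")[110:310,130:380],None,fx=3,fy=3))
E
```

```text
time_s: 30.15
eef_pos: [569.4, -144.2, 113.1]
ee_rot: [0.0, -0.097, 0.995, -0.0]
force: [0.8, -0.6, 0.2]
grip_width: 0.7
grip_force: 0.0
time_s: 30.95
eef_pos: [689.4, -50.8, 112.6]
ee_rot: [-0.0, -0.097, 0.995, -0.0]
force: [-1.3, -0.2, 0.2]
grip_width: 0.703
grip_force: 0.0
t 30.9 pos [689.41 -50.77 112.55] yaw 101.2 tilt [ 0. -0. -1.] j6 -2.01
shift now-axes [-0.02 -0.01  3.98] turn z units -0.005482122520403365 shift after-turn axes [-0.02 -0.01  3.98]
```

View pics/w7.png

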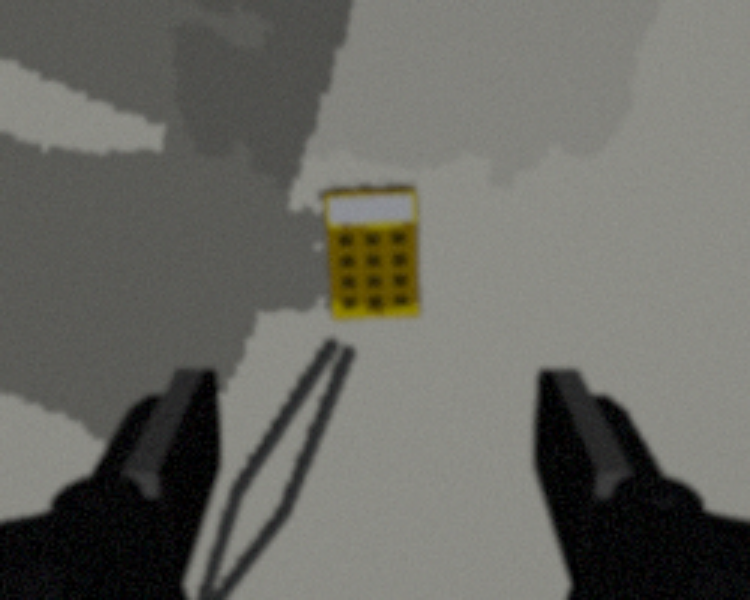

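```bash
python3 - <<'E'
from h import *
s=sense();print(world("wrist",[(254.3,194)],20,s).round(1),world("wrist",[(243,225),(199,305)],14,s).round(1))
E
```

```text
[[688.7 -51.5  20. ]] [[724.1 -55.8  14. ]
 [828.4 -86.   14. ]]
```

```bash
python3 -m crank '[[[0.03,0,0.7,0,0,0,50],[0,0,0.8,0,0,0,50],[0,0,0.8,0,0,0,50],[0,0,0.7,0,0,0,50],[0,0,0.5,0,0,0,50],[0,0,0.3,0,0,0,50],[0,0,0.14,0,0,0,50],[0,0,0,0,0,0,50]]]'
python3 -m crank '[[[0,0,0,0,0,0,10],[0,0,0,0,0,0,10],[0,0,0,0,0,0,10],[0,0,0,0,0,0,10],[0,0,0,0,0,0,10],[0,0,0,0,0,0,10],[0,0,0,0,0,0,10],[0,0,0,0,0,0,10]]]' 30
python3 -m crank '[[[0,0,-0.5,0,0,0,10],[0,0,-0.8,0,0,0,10],[0,0,-0.8,0,0,0,10],[0,0,-0.7,0,0,0.75,10],[0,0,-0.4,0,0,0.75,10],[0,0,0,0,0,0.75,10],[0,0,0,0,0,0.75,10],[0,0,0,0,0,0.72,10]]]'
python3 to.py 514 -305 95 71.5
```

```text
time_s: 31.8
eef_pos: [688.8, -51.2, 14.2]
ee_rot: [0.0, -0.097, 0.995, -0.0]
force: [0.3, -0.0, 1.1]
grip_width: 0.585
grip_force: 0.0
time_s: 32.6
eef_pos: [689.3, -51.1, 15.1]
ee_rot: [0.001, -0.097, 0.995, -0.0]
force: [-0.3, -0.4, 5.3]
grip_width: 0.31
grip_force: 30.1
time_s: 33.4
eef_pos: [688.8, -50.9, 94.7]
ee_rot: [0.0, 0.164, 0.986, 0.0]
force: [0.3, -0.7, -0.5]
grip_width: 0.312
grip_force: 29.6
t 33.4 pos [688.78 -50.92  94.73] yaw 71.1 tilt [-0.  0. -1.] j6 -1.48
shift now-axes [  3.33 -11.88  -0.01] turn z units -0.04769030465466173 shift after-turn axes [  3.41 -11.86  -0.01]
```

```bash
python3 -m crank '[[[0.26,-0.91,0,0,0,0,10],[0.26,-0.91,0,0,0,0,10],[0.26,-0.91,0,0,0,0,10],[0.26,-0.91,0,0,0,0,10],[0.26,-0.91,0,0,0,0,10],[0.26,-0.91,0,0,0,0,10],[0.26,-0.91,0,0,0,0,10],[0.26,-0.91,0,0,0,0,10]]]'
python3 -m crank '[[[0.26,-0.91,0,0,0,0,10],[0.26,-0.91,0,0,0,0,10],[0.26,-0.91,0,0,0,0,10],[0.26,-0.91,0,0,0,0,10],[0.24,-0.92,0,0,0,0,10],[0,0,0,0,0,0,10],[0,0,0,0,0,0,10],[0,0,0,0,0,0,10]]]'
python3 to.py 514 -305 20 71.5
python3 - <<'E'
from h import *
cv2.imwrite("pics/w8.png",capture("wrist")[40:340,110:410])
E
```

```text
time_s: 34.2
eef_pos: [580.8, -207.5, 94.7]
ee_rot: [0.0, 0.162, 0.987, -0.0]
force: [-0.3, -0.4, -0.9]
grip_width: 0.312
grip_force: 29.6
time_s: 35.0
eef_pos: [515.0, -303.9, 94.3]
ee_rot: [0.0, 0.162, 0.987, 0.0]
force: [-0.4, 0.2, -0.4]
grip_width: 0.317
grip_force: 29.6
t 35.0 pos [ 515.05 -303.93   94.29] yaw 71.4 tilt [-0.  0. -1.] j6 -1.98
shift now-axes [ 0.03 -0.05  2.97] turn z units -0.012312477638509733 shift after-turn axes [ 0.03 -0.05  2.97]
```

View pics/w8.png

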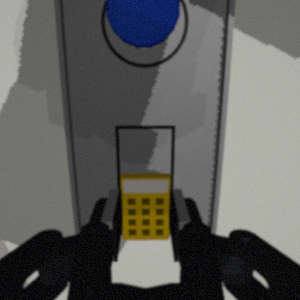

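```bash
python3 - <<'E'
from h import *
s=sense();p=world("wrist",[(255.5,167)],16,s)[0];a=np.radians(-18.5);print((p[:2]+28*np.array([np.cos(a),np.sin(a)])).round(1))
E
python3 -m crank '[[[0.03,-0.05,0.5,0,0,0,10],[0,0,0.7,0,0,0,10],[0,0,0.7,0,0,0,10],[0,0,0.5,0,0,0,10],[0,0,0.3,0,0,0,10],[0,0,0.15,0,0,0,10],[0,0,0.07,0,0,0,10],[0,0,0,0,0,0,10]]]'
python3 to.py 514 -305 19.5
```

```text
[ 514.2 -303.1]
time_s: 35.85
eef_pos: [513.7, -305.7, 21.3]
ee_rot: [0.0, 0.162, 0.987, -0.0]
force: [0.1, -0.5, -0.2]
grip_width: 0.313
grip_force: 29.6
t 35.9 pos [ 513.66 -305.72   21.33] yaw 71.4 tilt [-0. -0. -1.] j6 -1.98
shift now-axes [-0.    0.03  0.07] turn z units 0.0 shift after-turn axes [-0.    0.03  0.07]
```

```bash
python3 -m crank '[[[0,0.06,0.06,0,0,0,10],[0,0,0,0,0,0,10],[0,0,0,0,0,0,45],[0,0,0,0,0,0,45],[0,0,0,0,0,0,45],[0,0,-0.4,0,0,0,45],[0,0,-0.8,0,0,0,60],[0,0,-0.8,0,0,0,60]]]'
python3 -m crank '[[[0,0,-0.9,0,0,0,60],[0,0,-0.9,0,0,0,60],[0,0,-0.9,0,0,0,60],[-0.9,0,-0.9,0,0,0,60],[-0.9,0,-0.5,0,0,0,60],[-0.9,0,0,0,0,0,60],[-0.9,0,0,0,0,0,60],[0,0,0,0,0,0,60]]]'
python3 - <<'E'
from h import *
np.set_printoptions(precision=1,suppress=True)
s=sense();w=capture("wrist");d=capture("side");c=capture("scene")
cv2.imwrite("pics/fin.png",np.hstack([cv2.resize(w,(400,300)),cv2.resize(d[90:330,130:360],(400,417))[:300]]) )
cv2.imwrite("pics/fin.png",np.vstack([np.hstack([w[:300,:400],cv2.resize(d[100:325,130:430],(400,300))]),np.hstack([cv2.resize(c[120:300,120:360],(400,300)),cv2.resize(d[215:315,165:275],(400,300))])]))
E
```

```text
time_s: 36.65
eef_pos: [513.9, -304.2, 70.8]
ee_rot: [-0.0, 0.162, 0.987, 0.0]
force: [0.7, 0.0, 0.3]
grip_width: 0.705
grip_force: 0.0
time_s: 37.45
eef_pos: [600.6, -333.2, 172.1]
ee_rot: [0.0, 0.162, 0.987, -0.0]
force: [-0.2, -0.3, 0.4]
grip_width: 0.702
grip_force: 0.0
```

View pics/fin.png

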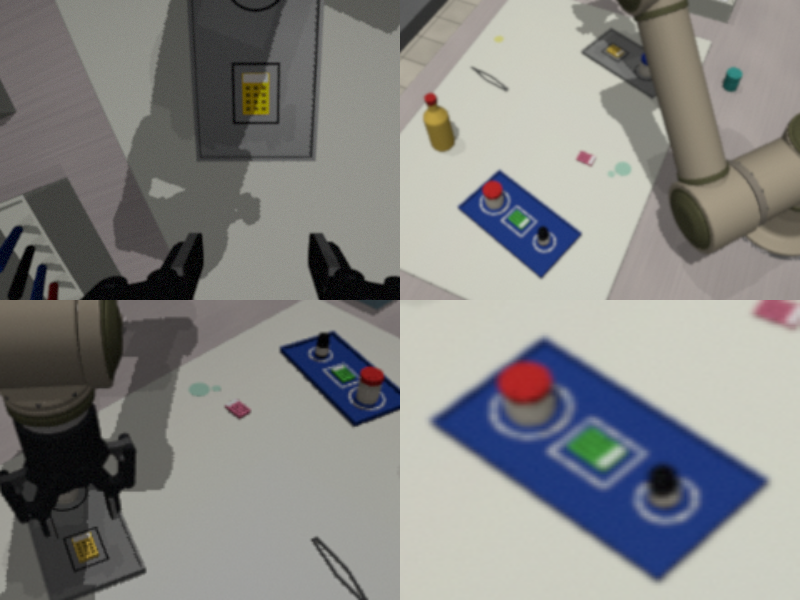

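The final picture shows all five things inside their outlines and upright or flat, with the pink cassette, forceps and soap bottle where they were.

```bash
python3 -c "
from rig import *
print(finish_job())"
```

```text
the job is handed in; nothing more can be done
None
```

I packed both kits and handed the job in at about 37.5 s of the 123 s allowed. The last pictures showed everything placed as asked and the spares untouched, except the blue pot, whose base the arm partly hid; no verdict came back.

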